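# Shut the table stove's knob and hold the wind-guard bolt

## Task

First turn the stove's knob until its pointer stands at the zero (off) mark and leave it there. Then reach down into the gap between the stove and the wind-guard bracket behind it, grip the hidden hex bolt head between both fingers and keep it from turning while I wind on the nut from my side of the guard: finish still gripping it firmly, with the bolt standing still. Do not shift the donabe, the bowls or the ladle.

Things in the scene. Friction and masses are not known exactly. Their poses are not given: they have to be found in the camera images.
- stove: Fixed grey portable gas stove, 240 (x) x 330 (y) x 85 mm high; origin: centre of its underside on the table; x points to its back (bracket side), y left, z up. Trivet up to 105 mm above the table, centred 45 mm to +y. The flat deck along its -y side, 85 mm above the table, carries the knob and, 70 mm nearer the front (-x), a round ignition button, not needed.
- knob_grip (a point): Grip point of the black rotary knob, on its upright axis, 24 mm above the deck (109 above the table), at x -20, y -125 mm in the stove's frame. Its grip is an upright bar 46 mm long, 12 mm thick, from 9 to 36 mm above the deck, on a round base 48 mm across, 9 mm high. A white pointer line runs along one half of the bar's top to that end.
- knob (a joint): Knob angle in rad; 0 = pointer (and bar) along the stove's +x, straight at the long white zero mark on the deck behind the knob; positive = counter-clockwise seen from above. Starts between 0.7 and 1.3 (turn clockwise to zero); no stop at zero (it goes on to -0.6); stays where it is left (friction 0.04 N m).
- bracket: Steel wind-guard bracket fixed behind the stove, frame parallel to the stove's, place along its back varies. Origin on the table at the stove's back face, below the bolt. Foot 4 mm thick. Upright plate 70 mm wide, 106 high, with a thin sheet 200 mm wide (top 108 mm above the table) on its far face. The gap from stove to plate is 46 mm, open above and at both ends.
- bolt_head (a point): Centre of the steel hex bolt head in the gap: 23 mm behind the stove's back face (mid-gap), 78 mm above the table. The bolt's axis is level, along the bracket's x. The hexagon is 19 mm across flats, 22 mm across corners and 22 mm long (12 mm free to the stove, a 16 mm round sleeve fills the 12 mm to the plate).
- bolt (a joint): Bolt angle in rad about the bracket's +x; positive lifts the +y side. At 0 two flats face +y and -y; flats recur every 1.047. Starts between -0.3 and 0.1. The nut being wound on drags it about +0.015 rad/s (0.03 N m, heavily damped) until held. Best gripped on two flats; pads up to 0.4 rad out of line still hold it, by friction.
- donabe: Loose clay pot with its lid on, 216 mm across (264 mm over the handles), 147 mm high; origin at the centre of its underside. Leave alone.
- bowl_a: Loose white ceramic bowl, 120 mm across, 55 mm high; origin at the centre of its underside. Leave alone.
- bowl_b: Second bowl like the first. Leave alone.
- ladle: Loose stainless ladle about 240 mm long lying on the table. Leave alone.
Mind the look-alikes: they are no part of the job. What is meant by the bracket is not blue or yellow, and is the smaller of those in its own colour.

How it is judged (in metres and radians):
On the way, in this order (a step that is already met when the one before it is completed fails the run):
1. the knob's pointer is brought to the zero mark and the knob let go (value of joint knob between -0.12 and 0.12 rad and contact force between the fingers and stove below 0.3 N), for 0.2 s.
2. the bolt head is gripped and stands still (contact force between the fingers and bolt above 8 N and distance between the grasp point and bolt_head below 0.025 m and velocity of joint bolt between -0.006 and 0.006 rad/s), for 0.5 s.
At the end, for the whole second after the job is handed in: The knob stands within 0.12 rad of zero; the fingers grip the hex head with more than 8 N, the point between the pads within 25 mm of its centre, and the bolt turns slower than 0.006 rad/s (all of step 2 and value of joint knob between -0.12 and 0.12 rad); the arm keeps its last pose, push and grip.
It fails at once if the donabe, a bowl or the ladle is shifted by more than 30 mm (distance of any of donabe, bowl_a, bowl_b, ladle from where it was at the start of the episode above 0.03 m).
It also fails if it takes over 45 s, if anything falls off the work surface, if the arm or the gripper's body presses on something with over 40 N, if the wrist force passes 120 N, or if a joint passes its speed limit or range.

## Robot

A 7-joint arm with a two-finger parallel gripper is mounted at the origin on the work surface. World frame = base frame: x ahead of the robot, y to its left, z up, the work surface at z = 0. Lengths are in mm, angles in rad, forces in N, time in s.
With the tool pointing down it reaches from about 375 to 925 mm from the base axis. Payload 3.1 kg.
Tool frame: the origin (TCP) lies midway between the tips of the shut fingers; the grasp point (between the pads) lies 19 mm behind it; y points along the fingers, x is the direction in which the jaws open and shut, and the axes are right-handed (so a half turn about y gives the same grasp; the last joint's range is limited). The gripper opens to 85 mm and grips with 20 to 120 N. Pads are 22 mm wide; open, the fingers measure 114 mm over their backs; the gripper's body (76 mm by 85 mm) begins 54 mm behind the grasp point. The pads swing forward as they close: fully open they stand 13 mm farther back than shut.
Start: joints at [-1.363, 0.383, 0.044, 1.598, -0.018, 1.161, -0.05], TCP at [195.664, 619.854, 231.269] pointing down, gripper open.
Joint ranges: [-2.61, 2.61], [-0.41, 2.15], [-1.48, 1.57], [0, 2.5], [-1.57, 4.71], [0.05, 1.97], [-2.85, 2.85]. Speed limits (rad/s): [2.79, 2.79, 3.14, 3.14, 3.14, 3.14, 3.14].

## Interface

Orientations are given as [roll, pitch, yaw] about the fixed x, y, z axes, in that order (R = Rz(yaw) Ry(pitch) Rx(roll)).
In Python, from plant import bot, cams gives the robot as it stands.
- The arm moves only by the tool step_arm, never from a script. Its argument "motion" is a list of rows, each an object with "fingers": the closure, from 0 (fully open) to 1 (shut); "xyz": the shift along the tool's x, y, z in mm, a list of three; "yaw": the turn about the tool's y in degrees. A call has 1 to 20 rows; each row is the pose to reach, as a shift and turn from the pose measured when the call began, along the tool's axes at that moment; what a row does not reach only later rows make up. A row lasts 1/12 s, in which the tool goes at most 41.7 mm and 7.16 degrees, less where a joint would pass 70% of its speed; a pose out of reach is approached as far as the arm can. A call with a gripper value outside its range is refused whole. The fingers move at their own pace and stop on an object; the grip force is fixed at half the most. Time passes only in rows, so rows that repeat a pose let the fingers close. It gives the time, the measured TCP pose, the force and the opening at its end, in the units of the state.
- bot.get_state(): the state, without advancing time (a new reading comes with each control period).
- cams.grab_frame(name): name is "scene" or "top" or "wrist"; returns the picture (384x512x3 uint8, red, green, blue); there is no depth.
- cams.camera_params(name): a dict with "fov_y" (degrees; the focal length in pixels is half the picture's height over the tangent of half this angle, whatever the lens; pixels are square), "cx", "cy" (the principal point, pixels), "pose" (4x4, takes a point from camera to world coordinates). Camera axes: x right, y down, z forward; pixel columns grow to the right and rows downward; lengths in mm; the calibration is good to about 2 mm. A picture is of the moment at which its call begins: read the wrist's pose just before it. camera_params takes no time and is no camera call; for the wrist camera it gives the pose at the moment of the call.
- bot.sign_off(): hands the job in, once; it reports no verdict.
The state is a dict: "time": time; "q": joint angles; "qvel": joint speeds; "joint_efforts": joint torques, N m; "ee_pos": TCP position; "tcp_rot": TCP orientation; "wrist_force": force on the tool from outside, world axes, zero at the start; "moment": the same for the moment, N m; "gripper_width": finger opening in mm.
Only numpy, scipy, OpenCV 4.12 (cv2) and the standard library are available. Lean on these libraries where they do the work, as an engineer would, in place of code of your own. Each camera call takes 0.05 s, during which the arm holds its last target.

## Working session

There is one attempt and no reset: what is moved stays moved. The work goes in short steps, Python scripts to look and compute and a tool call to move; the robot and the scene stay as the last step left them, time stands still between calls to the robot, and variables do not carry over. Pictures are saved under pics/ and viewed, and the job is handed in when it is done.

Besides the shell and the picture viewer there is one more tool, called by a JSON object that holds its "name" and its "arguments". step_arm: Moves the arm, as the interface text tells. Its arguments: {"type":"object","properties":{"motion":{"type":"array"}},"required":["motion"]}

```bash
mkdir -p pics; ls; python3 - <<'E'
from plant import bot,cams
import cv2,numpy as np
np.set_printoptions(precision=4,suppress=True)
s=bot.get_state();print(s)
for n in ["scene","top","wrist"]:
    p=cams.camera_params(n);print(n,p)
    im=cams.grab_frame(n);cv2.imwrite(f"pics/a_{n}.png",im[:,:,::-1])
E
```

```text
pics
{'time': 0.0, 'q': array([-1.3628,  0.3839,  0.0438,  1.5996, -0.018 ,  1.1612, -0.0499]), 'qvel': array([-0.0011,  0.0005, -0.0014, -0.0001, -0.0005,  0.0007, -0.0008]), 'joint_efforts': array([ -0.0005, -43.3492,   1.0244, -24.9518,   0.0106,   0.0113,
         0.    ]), 'ee_pos': array([195.4031, 618.9396, 229.8661]), 'tcp_rot': array([-1.5709,  0.0027,  1.265 ]), 'wrist_force': array([-0.1191,  0.414 ,  0.4066]), 'moment': array([ 0.0347, -0.038 ,  0.0256]), 'gripper_width': 85.43979171362642}
scene {'fov_y': 50.72096153938634, 'cx': 260.0691798840069, 'cy': 192.80367432060987, 'pose': array([[  -0.2994,    0.8102,   -0.5039, 1083.36  ],
       [   0.9541,    0.2497,   -0.1653,  189.6751],
       [  -0.0081,   -0.5303,   -0.8478, 1137.2825],
       [   0.    ,    0.    ,    0.    ,    1.    ]])}
top {'fov_y': 57.84981911613289, 'cx': 251.31476477564067, 'cy': 188.02916909821997, 'pose': array([[  -0.0242,   -0.9937,    0.1096,  312.5389],
       [  -0.9996,    0.0223,   -0.0183,  -23.7096],
       [   0.0158,   -0.11  ,   -0.9938, 1230.7321],
       [   0.    ,    0.    ,    0.    ,    1.    ]])}
wrist {'fov_y': 59.65375885681448, 'cx': 256.3337369026186, 'cy': 192.66507544451397, 'pose': array([[  0.3   ,   0.9105,   0.2844, 122.5294],
       [  0.9539,  -0.2854,  -0.0926, 643.0514],
       [ -0.0032,   0.2991,  -0.9542, 372.4929],
       [  0.    ,   0.    ,   0.    ,   1.    ]])}
```

View pics/a_scene.png

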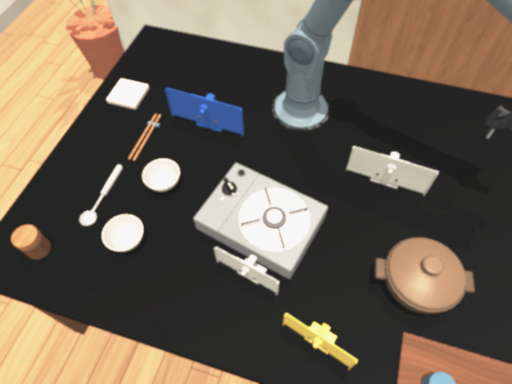

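View pics/a_top.png

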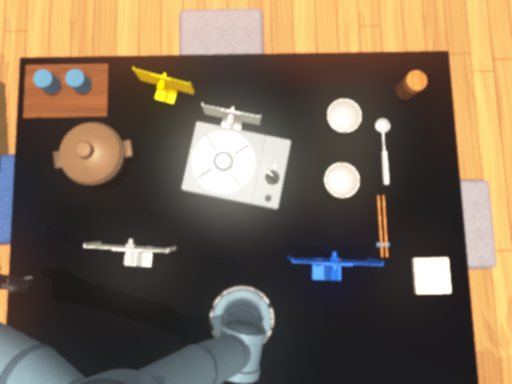

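View pics/a_wrist.png

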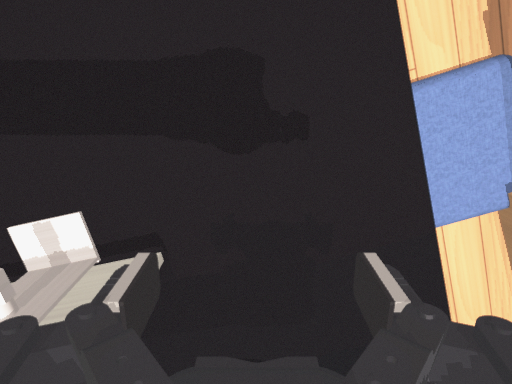

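```bash
python3 - <<'E'
import cv2
a=cv2.imread("pics/a_top.png")[90:220,170:310];cv2.imwrite("pics/b_top.png",cv2.resize(a,None,fx=5,fy=4.6,interpolation=cv2.INTER_CUBIC)) if 0 else cv2.imwrite("pics/b_top.png",cv2.resize(a,None,fx=4.5,fy=4.5,interpolation=cv2.INTER_CUBIC))
a=cv2.imread("pics/a_scene.png")[155:300,185:335];cv2.imwrite("pics/b_scene.png",cv2.resize(a,None,fx=4,fy=4,interpolation=cv2.INTER_CUBIC))
E
```

```text
(no output)
```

View pics/b_top.png

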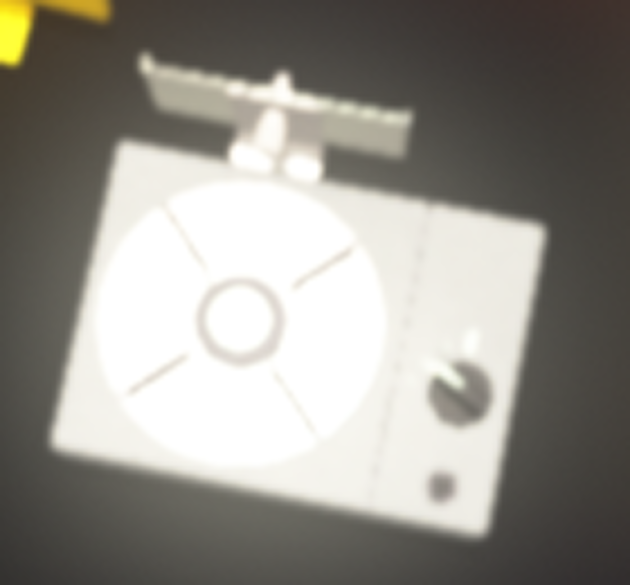

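View pics/b_scene.png

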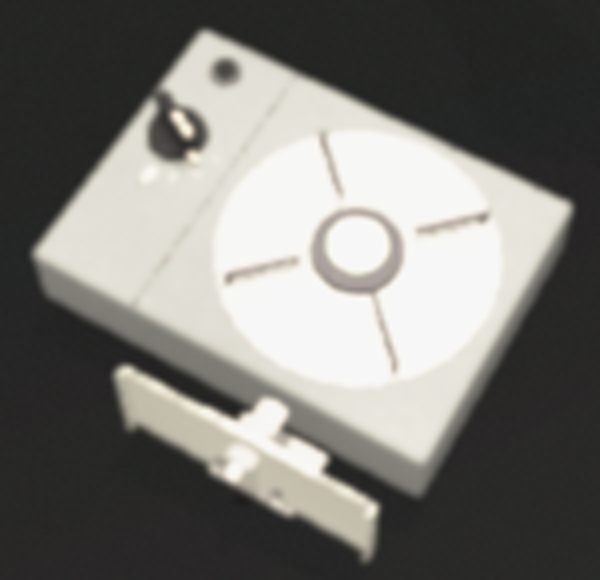

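```bash
cat > h.py <<'E'
import numpy as np
from plant import bot,cams
np.set_printoptions(precision=4,suppress=True)
def ray(n,uv,P=None):
    p=P or cams.camera_params(n); f=192/np.tan(np.radians(p["fov_y"]/2))
    d=np.array([(uv[0]-p["cx"])/f,(uv[1]-p["cy"])/f,1]); M=np.array(p["pose"]); return M[:3,3],M[:3,:3]@d
def onz(n,uv,z,P=None):
    o,d=ray(n,uv,P); return o+d*(z-o[2])/d[2]
def proj(n,X,P=None):
    p=P or cams.camera_params(n); f=192/np.tan(np.radians(p["fov_y"]/2)); M=np.array(p["pose"])
    c=M[:3,:3].T@(np.asarray(X)-M[:3,3]); return np.array([p["cx"]+f*c[0]/c[2],p["cy"]+f*c[1]/c[2]])
E
python3 - <<'E'
from h import *
T={'BL':(196.7,121.6),'BR':(291.3,140.2),'FR':(278.4,209.3),'FL':(181.8,190)}
S={'BL':(291.25,270.5),'BR':(193.75,218.75),'FR':(236.25,162),'FL':(328.25,207)}
L={'BL':(120,165),'BR':(120,-165),'FR':(-120,-165),'FL':(-120,165)}
for n,D in(("top",T),("scene",S)):
    W={k:onz(n,v,85)[:2] for k,v in D.items()}
    for k in W: print(n,k,W[k])
    for a,b in("BL BR","BR FR","FR FL","FL BL") and [("BL","BR"),("BR","FR"),("FR","FL"),("FL","BL")]:
        print(a,b,np.linalg.norm(W[a]-W[b]))
    A=np.array([L[k] for k in L],float);B=np.array([W[k] for k in L])
    c=B.mean(0);H=(A).T@(B-c);th=np.arctan2(H[0,1]-H[1,0],H[0,0]+H[1,1]);print(n,"center",c,"yaw",th)
    R=np.array([[np.cos(th),-np.sin(th)],[np.sin(th),np.cos(th)]])
    print("res",B-c-A@R.T); print("knob",c+R@[-20,-125])
E
```

```text
top BL [668.9107 134.3186]
top BR [ 598.2199 -183.7437]
top FR [ 366.2522 -132.5138]
top FL [437.4576 185.0546]
BL BR 325.82321716177086
BR FR 237.55740234041284
FR FL 325.453406725077
FL BL 236.94872087316188
top center [517.7101   0.7789] yaw -0.21857639987890082
res [[-1.7229 -1.5137]
 [-0.8564  2.5724]
 [ 1.4656  1.7606]
 [ 1.1137 -2.8193]]
knob [ 471.0809 -116.9102]
scene BL [671.885  140.9551]
scene BR [ 601.728  -175.5077]
scene FR [ 368.9265 -123.832 ]
scene FL [445.6343 194.5368]
BL BR 324.1461172755294
BR FR 238.46782393781817
FR FL 327.4794209244446
FL BL 232.50890861563838
scene center [522.0434   9.0381] yaw -0.22667369975217533
res [[-4.1704 -1.8936]
 [-0.1641  3.202 ]
 [ 0.8951  0.9406]
 [ 3.4395 -2.249 ]]
knob [ 474.4628 -108.2696]
```

```bash
cat >> h.py <<'E'
from scipy.spatial.transform import Rotation as Ro
def plan(tgt,yaw):
    s=bot.get_state(); R=Ro.from_euler('xyz',s["tcp_rot"]).as_matrix()
    d=np.array(tgt)-s["ee_pos"]; t=(s["tcp_rot"][2]-yaw); t=(t+np.pi)%(2*np.pi)-np.pi
    print("t",s["time"],"pos",s["ee_pos"],"rot",s["tcp_rot"],"F",s["wrist_force"],"w",s["gripper_width"],"q",s["q"])
    print("xyz",R.T@d,"yawdeg",np.degrees(t))
E
python3 - <<'E'
from h import *
plan([420,260,240],0.2)
plan([473,-112,240],-0.785)
E
```

```text
t 0.15 pos [195.4706 619.1231 230.1453] rot [-1.5709  0.0022  1.265 ] F [ 0.1335  0.1772 -0.2699] w 85.38040713440519 q [-1.3628  0.3837  0.0438  1.5992 -0.0179  1.1612 -0.0499]
xyz [-274.9004   -9.2201 -322.2184] yawdeg 61.02223017363369
t 0.15 pos [195.4706 619.1231 230.1453] rot [-1.5709  0.0022  1.265 ] F [ 0.1335  0.1772 -0.2699] w 85.38040713440519 q [-1.3628  0.3837  0.0438  1.5992 -0.0179  1.1612 -0.0499]
xyz [-613.6922   -8.4678 -484.738 ] yawdeg 117.4585729940198
```

{"name": "step_arm", "arguments": {"motion": [{"fingers": 0, "xyz": [-69, -5, -80], "yaw": 7}, {"fingers": 0, "xyz": [-138, -9, -161], "yaw": 14}, {"fingers": 0, "xyz": [-206, -9, -242], "yaw": 21}, {"fingers": 0, "xyz": [-275, -9, -322], "yaw": 28}, {"fingers": 0, "xyz": [-275, -9, -322], "yaw": 35}, {"fingers": 0, "xyz": [-275, -9, -322], "yaw": 42}, {"fingers": 0, "xyz": [-275, -9, -322], "yaw": 49}, {"fingers": 0, "xyz": [-275, -9, -322], "yaw": 56}, {"fingers": 0, "xyz": [-275, -9, -322], "yaw": 61}, {"fingers": 0, "xyz": [-275, -9, -322], "yaw": 61}, {"fingers": 0, "xyz": [-275, -9, -322], "yaw": 61}, {"fingers": 0, "xyz": [-275, -9, -322], "yaw": 61}]}}

```text
time: 1.15
ee_pos: [421.9, 255.7, 239.8]
tcp_rot: [-1.573, 0.001, 0.192]
wrist_force: [-0.3, 0.3, 0.3]
gripper_width: 85.4
```

```bash
python3 - <<'E'
from h import *
plan([473,-112,240],-0.785)
E
```

```text
t 1.15 pos [421.9066 255.7043 239.8484] rot [-1.5733  0.0006  0.1916] F [-0.3109  0.3199  0.2643] w 85.4336057011449 q [-1.026   0.0708  0.416   1.9726 -0.0297  1.106  -0.406 ]
xyz [ -19.8552    0.7786 -370.705 ] yawdeg 55.95375656819746
```

{"name": "step_arm", "arguments": {"motion": [{"fingers": 0, "xyz": [-20, 0, -371], "yaw": 56}, {"fingers": 0, "xyz": [-20, 0, -371], "yaw": 56}, {"fingers": 0, "xyz": [-20, 0, -371], "yaw": 56}, {"fingers": 0, "xyz": [-20, 0, -371], "yaw": 56}, {"fingers": 0, "xyz": [-20, 0, -371], "yaw": 56}, {"fingers": 0, "xyz": [-20, 0, -371], "yaw": 56}, {"fingers": 0, "xyz": [-20, 0, -371], "yaw": 56}, {"fingers": 0, "xyz": [-20, 0, -371], "yaw": 56}, {"fingers": 0, "xyz": [-20, 0, -371], "yaw": 56}, {"fingers": 0, "xyz": [-20, 0, -371], "yaw": 56}, {"fingers": 0, "xyz": [-20, 0, -371], "yaw": 56}, {"fingers": 0, "xyz": [-20, 0, -371], "yaw": 56}, {"fingers": 0, "xyz": [-20, 0, -371], "yaw": 56}]}}

```text
time: 2.23
ee_pos: [473.1, -109.3, 240.4]
tcp_rot: [-1.573, -0.0, -0.781]
wrist_force: [-0.8, 0.9, -0.9]
gripper_width: 85.2
```

```bash
python3 - <<'E'
from h import *
import cv2,pickle
plan([473,-112,240],-0.785)
p=cams.camera_params("wrist");im=cams.grab_frame("wrist")
pickle.dump(p,open("c.pkl","wb"));print(p["pose"])
cv2.imwrite("pics/c_raw.png",im[:,:,::-1]);cv2.imwrite("pics/c.png",cv2.resize(im[:,:,::-1],None,fx=1.5,fy=1.5))
E
```

```text
t 2.2333 pos [ 473.1417 -109.2669  240.3689] rot [-1.5728 -0.0005 -0.7809] F [-0.8177  0.8539 -0.8543] w 85.19731356652552 q [-0.6313  0.0517  0.8063  2.0022 -0.0397  1.1047 -0.5887]
xyz [ 1.8231  0.3737 -2.0403] yawdeg 0.23468065145193973
[[  0.711   -0.6713  -0.2095 526.4363]
 [ -0.7032  -0.6779  -0.2144 -54.1825]
 [  0.0019   0.2998  -0.954  382.7294]
 [  0.       0.       0.       1.    ]]
```

View pics/c.png

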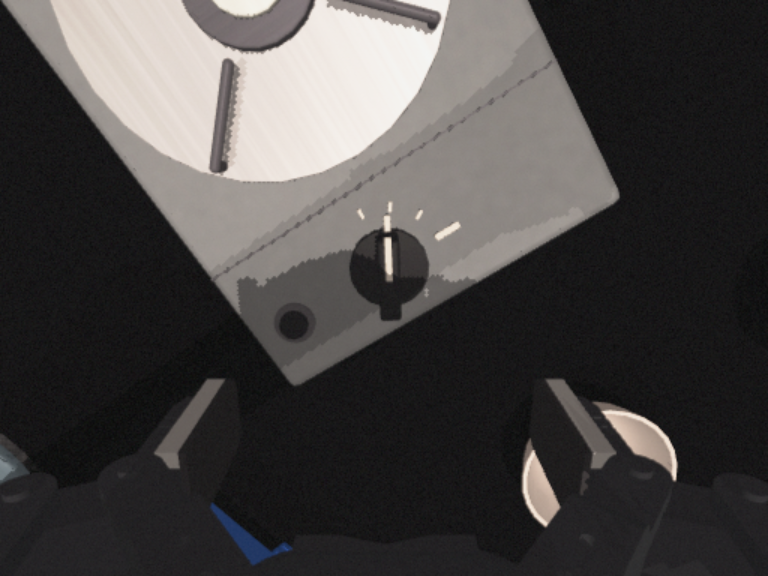

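```bash
python3 - <<'E'
from h import *
import pickle
p=pickle.load(open("c.pkl","rb"))
g=lambda u,v,z:onz("wrist",(u/1.5,v/1.5),z,p)
print("tcp proj",proj("wrist",[473.1,-109.3,240.4],p)*1.5)
fr=g(297,384,85);br=g(618,198,85);print("FR",fr,"BR",br,np.linalg.norm(fr-br), np.arctan2(*(br-fr)[[1,0]]))
k=g(390,267,94);print("knob",k)
print("button",g(294,322,87), "seam",g(214,278,85),g(551,63,85))
print("pointer end, start",g(387,218,121),g(389,280,121),"bar far",g(391,318,121))
print("zero mark",g(437,237,85),g(458,226,85))
E
python3 -c "
import cv2
a=cv2.imread('pics/c_raw.png')[120:220,210:330];cv2.imwrite('pics/c2.png',cv2.resize(a,None,fx=6,fy=6,interpolation=cv2.INTER_CUBIC))"
```

```text
tcp proj [386.3105 385.4905]
FR [ 373.7522 -127.1858   85.    ] BR [ 598.1169 -177.8541   85.    ] 230.01474036713742 -0.22210447039147482
knob [ 474.9795 -111.6247   94.    ]
button [405.6549 -96.0224  87.    ] seam [391.3385 -42.0606  85.    ] [616.2062 -93.1684  85.    ]
pointer end, start [497.2461 -86.2515 121.    ] [ 474.2888 -111.0781  121.    ] bar far [ 459.6275 -127.5672  121.    ]
zero mark [ 506.5605 -120.0012   85.    ] [ 520.032  -123.9416   85.    ]
```

View pics/c2.png

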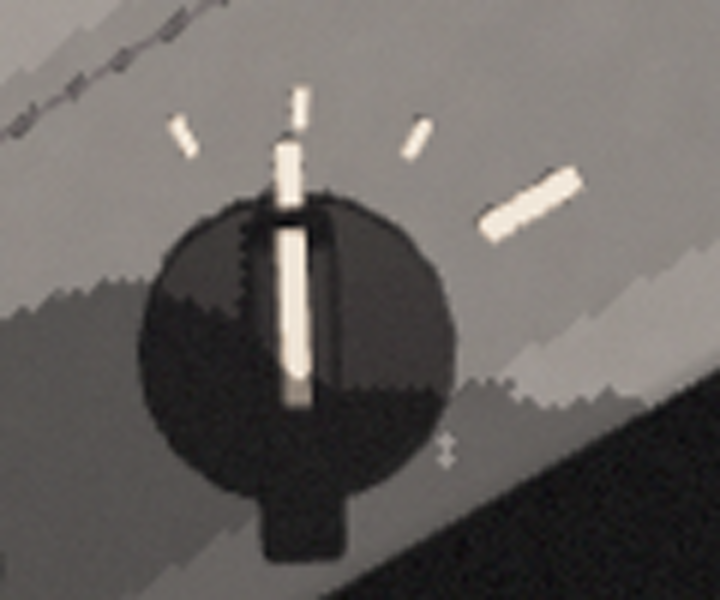

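```bash
python3 - <<'E'
from h import *
import pickle
p=pickle.load(open("c.pkl","rb"))
g=lambda u,v,z:onz("wrist",(u/6+210,v/6+120),z,p)
a=g(290,217,121);b=g(297,405,121);c=g(305,562,121)
print(a,b,c,(a+c)/2,np.linalg.norm(a-c),np.linalg.norm(a-b),np.arctan2(*(a-b)[[1,0]]),np.arctan2(*(a-c)[[1,0]]))
print("base",g(296.5,347,94))
m=[g(490,230,85),g(572,180,85)];print(m,np.arctan2(*(m[1]-m[0])[[1,0]]))
kb=g(296.5,347,94);kb[2]=0; print([np.arctan2(*(x-kb)[[1,0]]) for x in m])
E
```

```text
[491.3865 -92.5694 121.    ] [ 473.8887 -111.6786  121.    ] [ 458.6849 -128.7265  121.    ] [ 475.0357 -110.6479  121.    ] 48.75172431101057 25.910125586008945 0.829388316032759 0.8355385913020954
base [ 474.7177 -111.1493   94.    ]
[array([ 506.5664, -120.4369,   85.    ]), array([ 520.4369, -123.4946,   85.    ])] -0.21697161881007732
[np.float64(-0.28374795359438), np.float64(-0.26373347646957135)]
```

```bash
python3 - <<'E'
from h import *
plan([475,-112,100],-0.738)
E
```

```text
t 2.2833 pos [ 473.1168 -109.3371  240.4163] rot [-1.5727 -0.0006 -0.7807] F [ 0.0001  0.0831 -0.4551] w 85.36448376169055 q [-0.6314  0.0514  0.8065  2.0022 -0.0395  1.1046 -0.5885]
xyz [  3.13   140.419   -0.3005] yawdeg -2.444970231726343
```

{"name": "step_arm", "arguments": {"motion": [{"fingers": 0, "xyz": [3, 30, 0], "yaw": -2.5}, {"fingers": 0.3, "xyz": [3, 60, 0], "yaw": -2.5}, {"fingers": 0.3, "xyz": [3, 90, 0], "yaw": -2.5}, {"fingers": 0.3, "xyz": [3, 110, 0], "yaw": -2.5}, {"fingers": 0.3, "xyz": [3, 125, 0], "yaw": -2.5}, {"fingers": 0.3, "xyz": [3, 135, 0], "yaw": -2.5}, {"fingers": 0.3, "xyz": [3, 140, 0], "yaw": -2.5}, {"fingers": 0.3, "xyz": [3, 140, 0], "yaw": -2.5}, {"fingers": 0.3, "xyz": [3, 140, 0], "yaw": -2.5}]}}

```text
time: 3.03
ee_pos: [475.8, -111.2, 100.9]
tcp_rot: [-1.572, -0.001, -0.736]
wrist_force: [0.6, 1.0, 0.2]
gripper_width: 59.5
```

```bash
python3 - <<'E'
from h import *
import cv2,pickle
plan([475,-112,100],-0.738)
im=cams.grab_frame("wrist")
cv2.imwrite("pics/d.png",cv2.resize(im[:,:,::-1],None,fx=1.5,fy=1.5))
E
```

```text
t 3.0333 pos [ 475.8333 -111.1774  100.9349] rot [-1.5719 -0.0012 -0.7359] F [0.5837 0.9663 0.1932] w 59.53510616175188 q [-0.5179  0.3141  0.7518  2.1156 -0.2922  0.8142 -0.3234]
xyz [-0.0666  0.9362 -1.1681] yawdeg 0.12153666628072123
```

View pics/d.png

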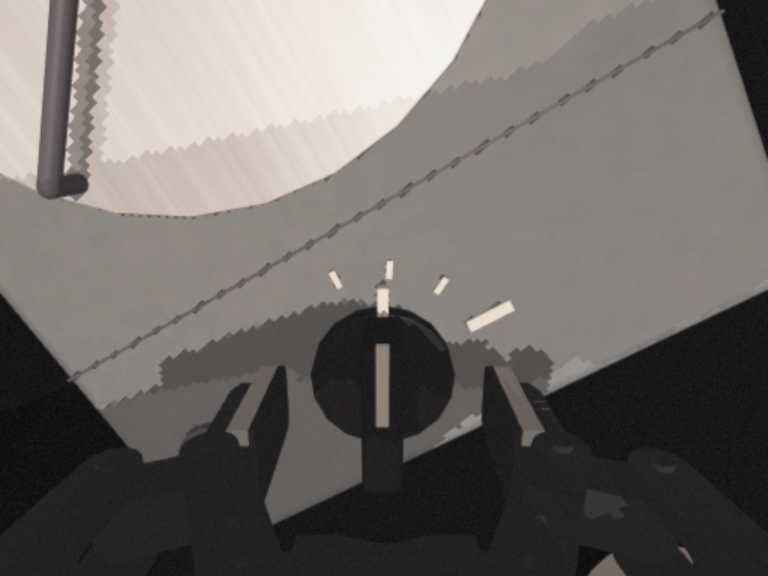

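{"name": "step_arm", "arguments": {"motion": [{"fingers": 0.6, "xyz": [0, 0, 0], "yaw": 0}, {"fingers": 0.8, "xyz": [0, 0, 0], "yaw": 0}, {"fingers": 0.9, "xyz": [0, 0, 0], "yaw": 0}, {"fingers": 0.9, "xyz": [0, 0, 0], "yaw": 0}, {"fingers": 0.9, "xyz": [0, 0, 0], "yaw": 0}, {"fingers": 0.9, "xyz": [0, 0, 0], "yaw": 0}]}}

```text
time: 3.58
ee_pos: [475.6, -110.4, 102.0]
tcp_rot: [-1.571, 0.002, -0.736]
wrist_force: [-3.6, 2.8, 7.5]
gripper_width: 10.7
```

```bash
python3 - <<'E'
from h import *
plan([475,-112,100],-1.79)
E
```

```text
t 3.5833 pos [ 475.5692 -110.4276  102.044 ] rot [-1.5705  0.0015 -0.7363] F [-3.6065  2.8035  7.5224] w 10.701634946758686 q [-0.5183  0.312   0.7524  2.1147 -0.2928  0.8186 -0.3235]
xyz [ 0.6373  2.0427 -1.5479] yawdeg 60.37197980151878
```

{"name": "step_arm", "arguments": {"motion": [{"fingers": 0.9, "xyz": [0, -1.5, 0], "yaw": 4}, {"fingers": 0.9, "xyz": [0, -1.5, 0], "yaw": 8}, {"fingers": 0.9, "xyz": [0, -1.5, 0], "yaw": 12}, {"fingers": 0.9, "xyz": [0, -1.5, 0], "yaw": 16}, {"fingers": 0.9, "xyz": [0, -1.5, 0], "yaw": 20}, {"fingers": 0.9, "xyz": [0, -1.5, 0], "yaw": 24}, {"fingers": 0.9, "xyz": [0, -1.5, 0], "yaw": 28}, {"fingers": 0.9, "xyz": [0, -1.5, 0], "yaw": 32}, {"fingers": 0.9, "xyz": [0, -1.5, 0], "yaw": 36}, {"fingers": 0.9, "xyz": [0, -1.5, 0], "yaw": 40}]}}

```text
time: 4.42
ee_pos: [476.2, -111.9, 102.3]
tcp_rot: [-1.569, -0.004, -1.438]
wrist_force: [5.0, -4.4, -16.6]
gripper_width: 10.6
```

```bash
python3 - <<'E'
from h import *
plan([475,-112,100],-1.793)
E
```

```text
t 4.4167 pos [ 476.2192 -111.8646  102.2948] rot [-1.5689 -0.0038 -1.4377] F [  5.0266  -4.4056 -16.568 ] w 10.596569823776123 q [-0.6461  0.3574  0.9101  2.1197 -0.3795  0.8303 -0.9435]
xyz [-0.0363  2.2924 -1.2307] yawdeg 20.35568810426482
```

{"name": "step_arm", "arguments": {"motion": [{"fingers": 0.9, "xyz": [0, 0, 0], "yaw": 4}, {"fingers": 0.9, "xyz": [0, 0, 0], "yaw": 8}, {"fingers": 0.9, "xyz": [0, 0, 0], "yaw": 12}, {"fingers": 0.9, "xyz": [0, 0, 0], "yaw": 16}, {"fingers": 0.9, "xyz": [0, 0, 0], "yaw": 20.4}, {"fingers": 0.9, "xyz": [0, 0, 0], "yaw": 20.4}, {"fingers": 0.9, "xyz": [0, 0, 0], "yaw": 20.4}, {"fingers": 0.9, "xyz": [0, 0, 0], "yaw": 20.4}]}}

```text
time: 5.08
ee_pos: [476.2, -112.9, 102.2]
tcp_rot: [-1.567, -0.004, -1.793]
wrist_force: [2.4, -2.9, -5.4]
gripper_width: 10.5
```

```bash
python3 - <<'E'
from h import *
import cv2
plan([475,-112,100],-1.793)
for n in("wrist","top"):
  im=cams.grab_frame(n)
  if n=="top": im=im[140:230,210:330]
  cv2.imwrite(f"pics/e_{n}.png",cv2.resize(im[:,:,::-1],None,fx=1.5 if n=="wrist" else 5,fy=1.5 if n=="wrist" else 5))
E
```

```text
t 5.0833 pos [ 476.2211 -112.8587  102.1917] rot [-1.5667 -0.0044 -1.7928] F [ 2.3617 -2.9497 -5.4089] w 10.495816165921363 q [-0.7102  0.393   0.9955  2.1219 -0.4388  0.843  -1.243 ]
xyz [-0.5786  2.1834 -1.3892] yawdeg 0.014306892633132005
```

View pics/e_wrist.png

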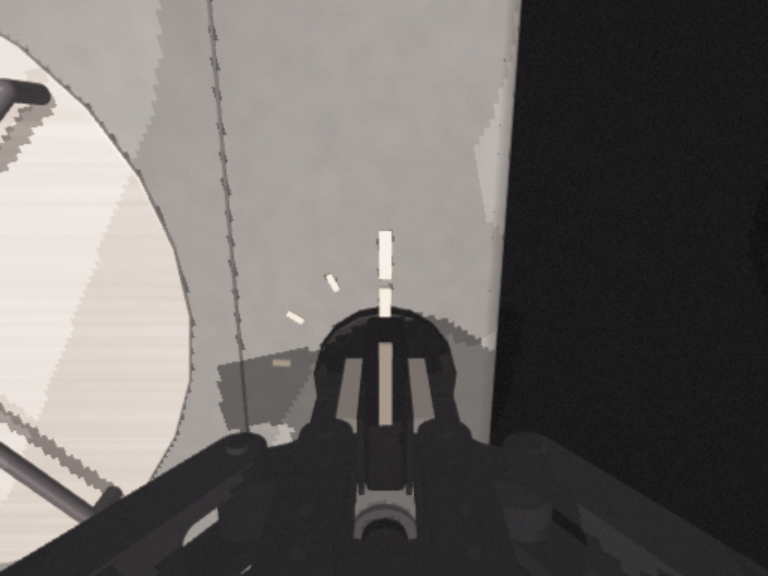

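{"name": "step_arm", "arguments": {"motion": [{"fingers": 0.5, "xyz": [0, 0, 0], "yaw": 0}, {"fingers": 0.5, "xyz": [0, 0, 0], "yaw": 0}, {"fingers": 0.5, "xyz": [0, 0, 0], "yaw": 0}, {"fingers": 0.5, "xyz": [0, 0, 0], "yaw": 0}, {"fingers": 0.5, "xyz": [0, -20, 0], "yaw": 0}, {"fingers": 0.5, "xyz": [0, -60, 0], "yaw": 0}, {"fingers": 0.5, "xyz": [0, -100, 0], "yaw": 0}, {"fingers": 0.5, "xyz": [0, -120, 0], "yaw": 0}, {"fingers": 0.5, "xyz": [0, -120, 0], "yaw": 0}, {"fingers": 0.5, "xyz": [0, -120, 0], "yaw": 0}]}}

```text
time: 6.02
ee_pos: [476.9, -111.5, 223.4]
tcp_rot: [-1.564, -0.001, -1.792]
wrist_force: [-0.1, 0.8, -0.2]
gripper_width: 42.5
```

```bash
python3 - <<'E'
from h import *
import cv2,pickle
plan([475,-112,100],-1.793)
p=cams.camera_params("wrist");im=cams.grab_frame("wrist")
pickle.dump(p,open("f.pkl","wb"))
cv2.imwrite("pics/f_raw.png",im[:,:,::-1]);cv2.imwrite("pics/f.png",cv2.resize(im[:,:,::-1],None,fx=1.5,fy=1.5))
E
```

```text
t 6.0167 pos [ 476.9333 -111.4916  223.3515] rot [-1.5643 -0.0011 -1.792 ] F [-0.1238  0.7718 -0.2445] w 42.508782287825525 q [-0.973   0.1417  1.2161  2.0256 -0.1509  1.0648 -1.4795]
xyz [  0.7904 123.3383  -2.5755] yawdeg 0.05879602606692937
```

View pics/f.png

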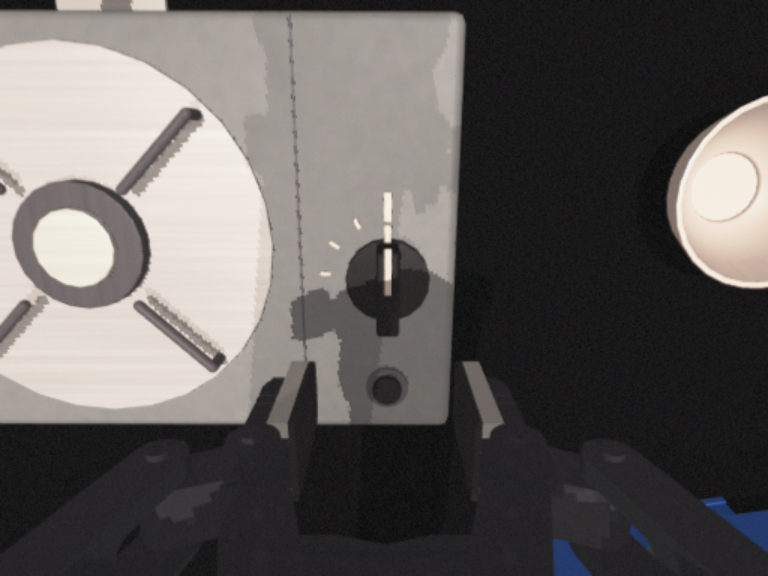

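```bash
python3 - <<'E'
from h import *
for n,uv in(("top",(230,119)),("scene",(251,259))):
    print(n,onz(n,uv,78))
# stove centre from knob axis (475.7,-112.2), yaw -0.222
th=-0.222;R=np.array([[np.cos(th),-np.sin(th)],[np.sin(th),np.cos(th)]])
c=np.array([475.7,-112.2])-R@[-20,-125];print("c",c)
for n,uv in(("top",(230,119)),("scene",(251,259))): print(R.T@(onz(n,uv,78)[:2]-c))
for y in(0,20,40,60): print(y,c+R@[143,y])
plan([660,40,240],-1.792)
E
```

```text
top [678.0136  21.9626  78.    ]
scene [669.766   24.2705  78.    ]
c [522.7318   5.3288]
[147.8085  50.4158]
[139.2553  50.851 ]
0 [662.2224 -26.1571]
20 [666.6261  -6.6479]
40 [671.0297  12.8612]
60 [675.4333  32.3704]
t 6.0667 pos [ 475.6434 -111.354   221.9847] rot [-1.5672 -0.0025 -1.7922] F [-0.3042  0.9497 -0.2911] w 42.98129338314111 q [-0.9719  0.1435  1.2148  2.0278 -0.151   1.0647 -1.4795]
xyz [-188.101   -17.9677  146.6804] yawdeg -0.012595926767890989
```

{"name": "step_arm", "arguments": {"motion": [{"fingers": 0, "xyz": [-27, -18, 25], "yaw": 0}, {"fingers": 0, "xyz": [-54, -18, 50], "yaw": 0}, {"fingers": 0, "xyz": [-81, -18, 75], "yaw": 0}, {"fingers": 0, "xyz": [-108, -18, 100], "yaw": 0}, {"fingers": 0, "xyz": [-135, -18, 125], "yaw": 0}, {"fingers": 0, "xyz": [-162, -18, 150], "yaw": 0}, {"fingers": 0, "xyz": [-173, -18, 162], "yaw": 0}, {"fingers": 0, "xyz": [-173, -18, 162], "yaw": 0}, {"fingers": 0, "xyz": [-173, -18, 162], "yaw": 0}]}}

```text
time: 6.82
ee_pos: [670.6, 22.5, 236.5]
tcp_rot: [-1.573, -0.005, -1.791]
wrist_force: [-0.2, -1.2, 0.1]
gripper_width: 85.1
```

```bash
python3 - <<'E'
from h import *
import cv2,pickle
plan([673,22,240],-1.793)
p=cams.camera_params("wrist");im=cams.grab_frame("wrist")
pickle.dump(p,open("g.pkl","wb"))
cv2.imwrite("pics/g_raw.png",im[:,:,::-1]);cv2.imwrite("pics/g.png",cv2.resize(im[:,:,::-1],None,fx=1.5,fy=1.5))
E
```

```text
t 6.8167 pos [670.6116  22.5453 236.455 ] rot [-1.5726 -0.0055 -1.7908] F [-0.2025 -1.1612  0.061 ] w 85.0850943714786 q [-0.7695  0.5896  0.9684  1.5667 -0.4973  1.2553 -1.5127]
xyz [ 0.0303 -3.5493  2.4434] yawdeg 0.12736455984067663
```

View pics/g.png

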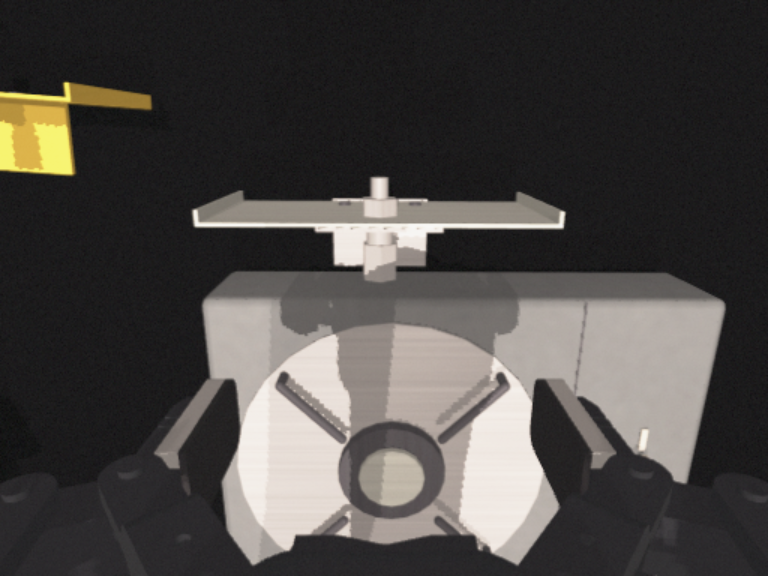

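```bash
python3 - <<'E'
import cv2
a=cv2.imread("pics/g_raw.png")[110:210,200:310];cv2.imwrite("pics/g2.png",cv2.resize(a,None,fx=6,fy=6,interpolation=cv2.INTER_CUBIC))
E
```

```text
(no output)
```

View pics/g2.png

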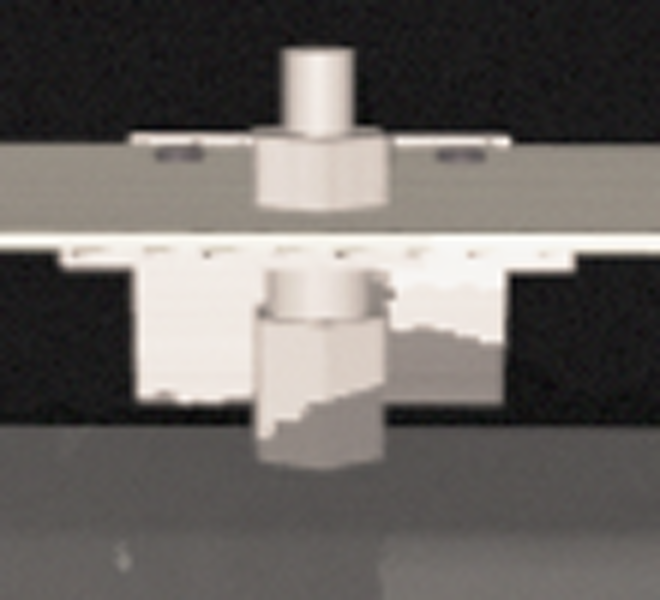

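```bash
python3 - <<'E'
from h import *
import pickle
p=pickle.load(open("g.pkl","rb"))
g=lambda u,v,z:onz("wrist",(u/6+200,v/6+110),z,p)
th=-0.222;R=np.array([[np.cos(th),-np.sin(th)],[np.sin(th),np.cos(th)]]);c=np.array([522.73,5.33])
for u,v,z in((320,468,89),(320,320,89),(255,455,83.5),(385,455,83.5),(255,320,83.5),(385,320,83.5),(60,240,108),(575,240,108),(320,207,78)):
    w=g(u,v,z);print((u,v),w,R.T@(w[:2]-c))
h=lambda u,v,z:onz("wrist",(u/1.5,v/1.5),z,p)
for q in((205,303),(724,303),(236,272),(667,274)): w=h(*q,85);print(q,w,R.T@(w[:2]-c))
w0,w1=h(205,303,85),h(724,303,85);print(np.arctan2(*(w0-w1)[[1,0]])-np.pi/2,np.linalg.norm(w0-w1))
a,b=h(195,225,108),h(563,226,108);print(np.arctan2(*(a-b)[[1,0]])-np.pi/2,np.linalg.norm(a-b),R.T@(a[:2]-c),R.T@(b[:2]-c))
E
```

```text
(320, 468) [660.9236  27.0134  89.    ] [130.028   51.5789]
(320, 320) [683.0789  22.0209  89.    ] [152.7387  51.587 ]
(255, 455) [663.5325  36.6309  83.5   ] [130.4552  61.5348]
(385, 455) [659.1759  17.2225  83.5   ] [130.4789  41.6434]
(255, 320) [684.035   31.8024  83.5   ] [151.5177  61.3391]
(385, 320) [679.776   12.7889  83.5   ] [151.5497  41.8544]
(60, 240) [705.642   53.0575 108.    ] [167.9145  86.83  ]
(575, 240) [690.373  -15.1927 108.    ] [168.0475  16.8927]
(320, 207) [697.6085  18.7716  78.    ] [167.6272  51.6167]
(205, 303) [670.2276 135.5666  85.    ] [115.2022 159.5167]
(724, 303) [ 599.6902 -178.1795   85.    ] [ 115.4768 -162.0608]
(236, 272) [685.0178 110.9363  85.    ] [135.0526 138.7473]
(667, 274) [ 626.4105 -144.496    85.    ] [ 134.1249 -123.3206]
-0.2211462889355542 321.57760246835153
-0.22284337935771292 199.95742846343683 [167.7909 151.8085] [167.6223 -48.1489]
```

```bash
python3 - <<'E'
from h import *
th=-0.222;R=np.array([[np.cos(th),-np.sin(th)],[np.sin(th),np.cos(th)]]);c=np.array([522.73,5.33])
w=c+R@[142,51.7];print(w)
plan([*w,57],-1.793);plan([*w,130],-1.793)
E
```

```text
[672.6285  24.4955]
t 6.8667 pos [670.0104  20.8544 237.3362] rot [-1.5718 -0.0052 -1.7934] F [-0.8519 -0.9883 -0.39  ] w 85.1656947952602 q [-0.7695  0.5876  0.9707  1.5683 -0.4966  1.2553 -1.5128]
xyz [ -5.0686 180.3103   1.9381] yawdeg -0.020938749682786247
t 6.8667 pos [670.0104  20.8544 237.3362] rot [-1.5718 -0.0052 -1.7934] F [-0.8519 -0.9883 -0.39  ] w 85.1656947952602 q [-0.7695  0.5876  0.9707  1.5683 -0.4966  1.2553 -1.5128]
xyz [ -4.6883 107.3114   1.8619] yawdeg -0.020938749682786247
```

{"name": "step_arm", "arguments": {"motion": [{"fingers": 0.3, "xyz": [-4.5, 30, 2], "yaw": 0}, {"fingers": 0.3, "xyz": [-4.5, 60, 2], "yaw": 0}, {"fingers": 0.3, "xyz": [-4.5, 85, 2], "yaw": 0}, {"fingers": 0.3, "xyz": [-4.5, 100, 2], "yaw": 0}, {"fingers": 0.3, "xyz": [-4.5, 107, 2], "yaw": 0}, {"fingers": 0.3, "xyz": [-4.5, 107, 2], "yaw": 0}, {"fingers": 0.3, "xyz": [-4.5, 107, 2], "yaw": 0}, {"fingers": 0.3, "xyz": [-4.5, 107, 2], "yaw": 0}, {"fingers": 0.3, "xyz": [-4.5, 107, 2], "yaw": 0}]}}

```text
time: 7.62
ee_pos: [674.1, 23.9, 132.5]
tcp_rot: [-1.568, -0.004, -1.794]
wrist_force: [0.2, 0.7, 1.4]
gripper_width: 59.6
```

```bash
python3 - <<'E'
from h import *
import cv2,pickle
plan([672.6,24.5,57],-1.793)
p=cams.camera_params("wrist");im=cams.grab_frame("wrist")
pickle.dump(p,open("i.pkl","wb"))
for X in([672.6,24.5,78],[672.6,24.5,57]):print(proj("wrist",X,p)*1.5)
cv2.imwrite("pics/i_raw.png",im[:,:,::-1]);cv2.imwrite("pics/i.png",cv2.resize(im[:,:,::-1],None,fx=1.5,fy=1.5))
E
```

```text
t 7.6167 pos [674.1059  23.915  132.4755] rot [-1.5684 -0.0042 -1.7935] F [0.1818 0.7015 1.3609] w 59.633284345421075 q [-0.7225  0.6931  0.8902  1.6457 -0.5884  1.0918 -1.4586]
xyz [-0.5559 75.4698 -1.7755] yawdeg -0.03053640560736579
[384.443  325.4051]
[384.217  308.7964]
```

View pics/i.png

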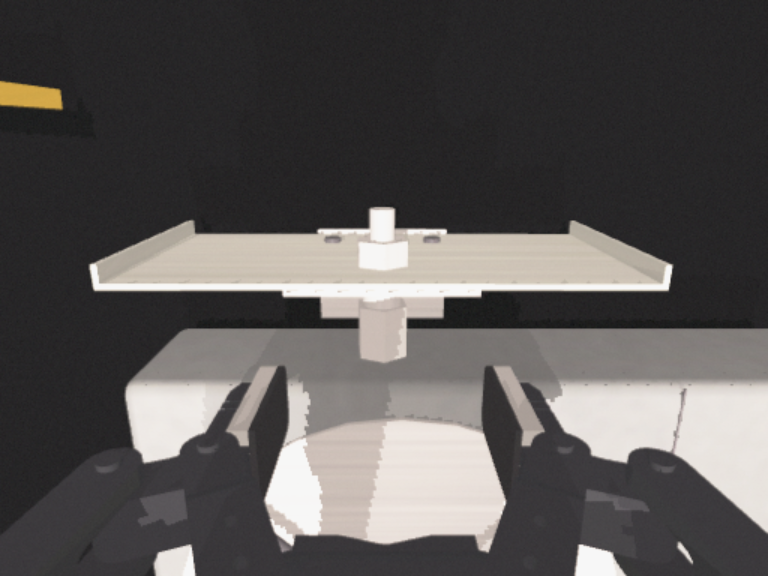

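{"name": "step_arm", "arguments": {"motion": [{"fingers": 0.3, "xyz": [-0.5, 15, -1.5], "yaw": 0}, {"fingers": 0.3, "xyz": [-0.5, 25, -1.5], "yaw": 0}, {"fingers": 0.3, "xyz": [-0.5, 35, -1.5], "yaw": 0}, {"fingers": 0.3, "xyz": [-0.5, 45, -1.5], "yaw": 0}, {"fingers": 0.3, "xyz": [-0.5, 45, -1.5], "yaw": 0}, {"fingers": 0.3, "xyz": [-0.5, 45, -1.5], "yaw": 0}]}}

```text
time: 8.17
ee_pos: [671.5, 24.7, 85.6]
tcp_rot: [-1.572, -0.005, -1.793]
wrist_force: [0.5, 0.3, 0.3]
gripper_width: 59.8
```

```bash
python3 - <<'E'
from h import *
import cv2,pickle
plan([672.6,24.5,57],-1.793)
im=cams.grab_frame("wrist")
cv2.imwrite("pics/j.png",cv2.resize(im[:,:,::-1],None,fx=1.5,fy=1.5))
E
```

```text
t 8.1667 pos [671.53    24.7474  85.5533] rot [-1.5716 -0.0053 -1.7934] F [0.4873 0.2705 0.3374] w 59.7675737763658 q [-0.6994  0.7424  0.8486  1.6735 -0.6297  1.024  -1.4329]
xyz [-0.145  28.552   1.1203] yawdeg -0.022651404473451996
```

View pics/j.png

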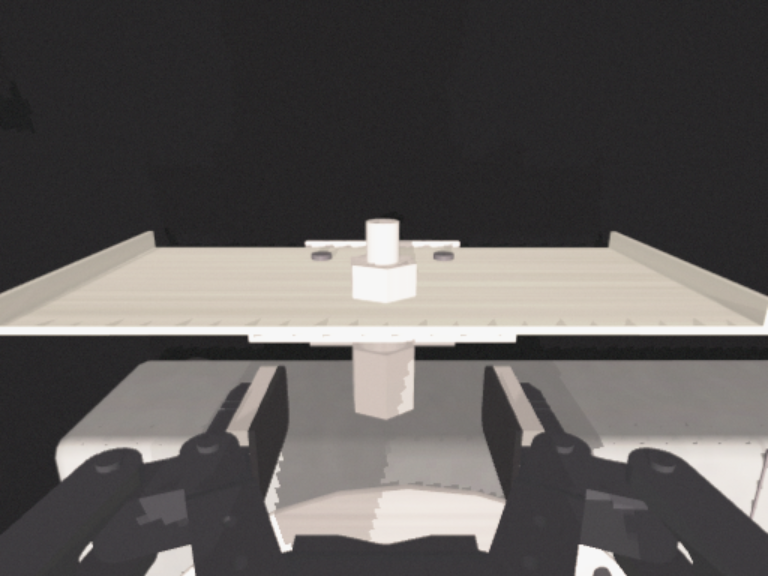

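{"name": "step_arm", "arguments": {"motion": [{"fingers": 0.3, "xyz": [0, 8, 1], "yaw": 0}, {"fingers": 0.3, "xyz": [0, 16, 1], "yaw": 0}, {"fingers": 0.3, "xyz": [0, 24, 1], "yaw": 0}, {"fingers": 0.3, "xyz": [0, 29, 1], "yaw": 0}, {"fingers": 0.3, "xyz": [0, 29, 1], "yaw": 0}, {"fingers": 0.3, "xyz": [0, 29, 1], "yaw": 0}]}}

```text
time: 8.72
ee_pos: [672.8, 24.1, 56.8]
tcp_rot: [-1.571, -0.005, -1.794]
wrist_force: [0.6, -0.5, -0.6]
gripper_width: 59.9
```

```bash
python3 - <<'E'
from h import *
import cv2,pickle
plan([672.6,24.5,57],-1.793)
im=cams.grab_frame("wrist")
cv2.imwrite("pics/k.png",cv2.resize(im[:,:,::-1],None,fx=1.5,fy=1.5))
E
```

```text
t 8.7167 pos [672.8182  24.1281  56.8253] rot [-1.5709 -0.0053 -1.7936] F [ 0.6322 -0.4767 -0.6049] w 59.91427101926868 q [-0.68    0.7776  0.8209  1.6807 -0.6577  0.9836 -1.4152]
xyz [-0.3136 -0.1763 -0.295 ] yawdeg -0.03192507980042399
```

View pics/k.png

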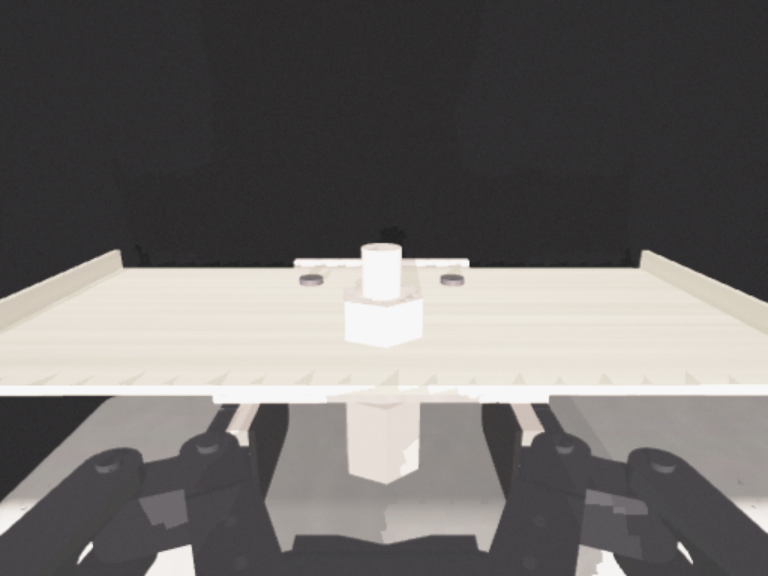

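Centred, no contact. Closing now.

{"name": "step_arm", "arguments": {"motion": [{"fingers": 0.6, "xyz": [0, 0, 0], "yaw": 0}, {"fingers": 0.8, "xyz": [0, 0, 0], "yaw": 0}, {"fingers": 1, "xyz": [0, 0, 0], "yaw": 0}, {"fingers": 1, "xyz": [0, 0, 0], "yaw": 0}, {"fingers": 1, "xyz": [0, 0, 0], "yaw": 0}, {"fingers": 1, "xyz": [0, 0, 0], "yaw": 0}, {"fingers": 1, "xyz": [0, 0, 0], "yaw": 0}, {"fingers": 1, "xyz": [0, 0, 0], "yaw": 0}, {"fingers": 1, "xyz": [0, 0, 0], "yaw": 0}, {"fingers": 1, "xyz": [0, 0, 0], "yaw": 0}, {"fingers": 1, "xyz": [0, 0, 0], "yaw": 0}, {"fingers": 1, "xyz": [0, 0, 0], "yaw": 0}, {"fingers": 1, "xyz": [0, 0, 0], "yaw": 0}, {"fingers": 1, "xyz": [0, 0, 0], "yaw": 0}]}}

```text
time: 9.93
ee_pos: [673.8, 24.9, 58.1]
tcp_rot: [-1.569, -0.004, -1.793]
wrist_force: [-1.0, 2.3, 5.3]
gripper_width: 18.0
```

```bash
python3 - <<'E'
from h import *
import cv2,pickle
plan([672.6,24.5,57],-1.793)
for n in("wrist","scene","top"):
  im=cams.grab_frame(n)
  cv2.imwrite(f"pics/l_{n}.png",cv2.resize(im[:,:,::-1],None,fx=1.5,fy=1.5))
plan([672.6,24.5,57],-1.793)
E
```

```text
t 9.9333 pos [673.799   24.8767  58.0613] rot [-1.5693 -0.0038 -1.7929] F [-1.0467  2.299   5.3273] w 18.02488037952237 q [-0.6805  0.7764  0.8214  1.6793 -0.6582  0.9843 -1.4152]
xyz [ 0.6275  1.0621 -1.0881] yawdeg 0.003097880423902368
t 10.0833 pos [673.8036  24.8577  58.0785] rot [-1.5693 -0.0038 -1.793 ] F [-0.6817  2.9615  4.7002] w 18.181169169120945 q [-0.6805  0.7764  0.8214  1.6792 -0.6582  0.9843 -1.4153]
xyz [ 0.6101  1.0792 -1.0967] yawdeg -0.0007084893711358332
```

View pics/l_wrist.png

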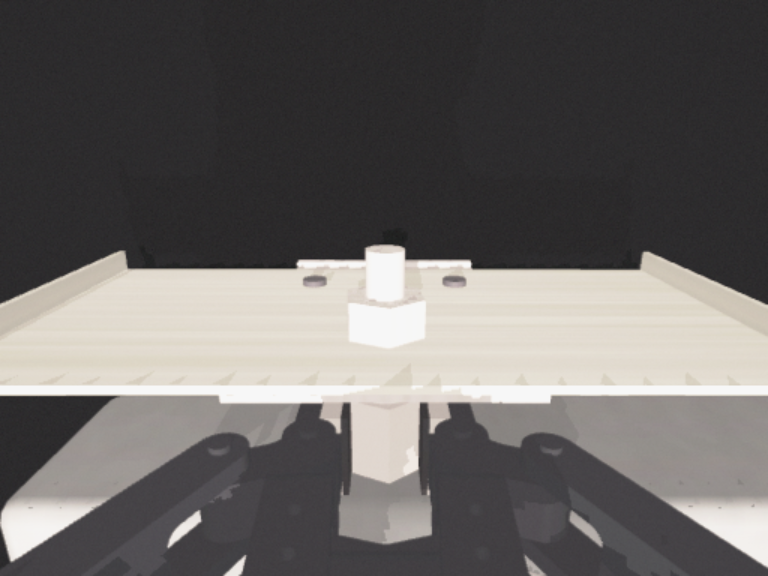

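View pics/l_scene.png

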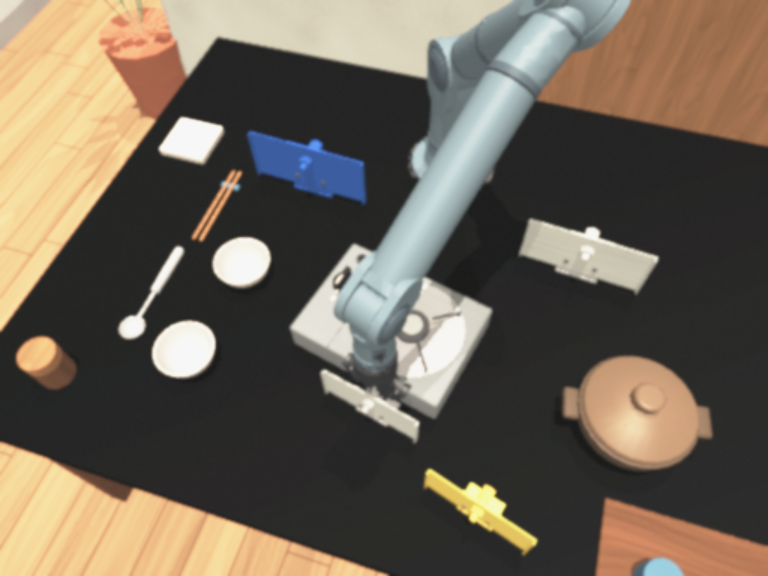

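{"name": "step_arm", "arguments": {"motion": [{"fingers": 1, "xyz": [0, 0, 0], "yaw": 0}, {"fingers": 1, "xyz": [0, 0, 0], "yaw": 0}, {"fingers": 1, "xyz": [0, 0, 0], "yaw": 0}, {"fingers": 1, "xyz": [0, 0, 0], "yaw": 0}, {"fingers": 1, "xyz": [0, 0, 0], "yaw": 0}, {"fingers": 1, "xyz": [0, 0, 0], "yaw": 0}, {"fingers": 1, "xyz": [0, 0, 0], "yaw": 0}, {"fingers": 1, "xyz": [0, 0, 0], "yaw": 0}, {"fingers": 1, "xyz": [0, 0, 0], "yaw": 0}, {"fingers": 1, "xyz": [0, 0, 0], "yaw": 0}, {"fingers": 1, "xyz": [0, 0, 0], "yaw": 0}, {"fingers": 1, "xyz": [0, 0, 0], "yaw": 0}]}}

```text
time: 11.08
ee_pos: [673.8, 24.9, 58.1]
tcp_rot: [-1.569, -0.004, -1.793]
wrist_force: [-1.0, 0.5, 4.5]
gripper_width: 18.2
```

```bash
python3 - <<'E'
from h import *
import cv2
plan([672.6,24.5,57],-1.793)
im=cams.grab_frame("wrist")[:,:,::-1];o=cv2.resize(im,None,fx=1.5,fy=1.5)
a=cv2.imread("pics/l_wrist.png")[330:560,280:500];b=o[330:560,280:500]
cv2.imwrite("pics/m.png",cv2.resize(np.hstack([a,b]),None,fx=1.8,fy=1.8))
print("diff",np.abs(a.astype(int)-b).mean())
E
```

```text
t 11.0833 pos [673.8047  24.8641  58.0821] rot [-1.5693 -0.0038 -1.793 ] F [-1.0451  0.54    4.4516] w 18.201222528151913 q [-0.6804  0.7763  0.8212  1.6792 -0.6581  0.9842 -1.4154]
xyz [ 0.6166  1.0829 -1.0964] yawdeg -0.00040076942681592276
diff 0.7835902503293808
```

View pics/m.png

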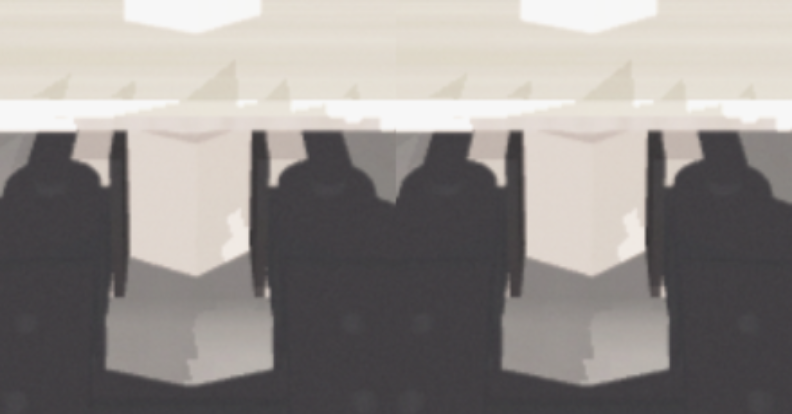

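Both pads are flat on the hex's flats. The two pictures, 1 s apart, match, so the bolt is standing still. Handing in.

```bash
python3 - <<'E'
from plant import bot
print(bot.sign_off())
E
```

```text
the job is handed in; nothing more can be done
None
```

The knob is at zero and the arm is holding the bolt head still. I handed the job in at about 11 s of the 45 s allowed; no verdict was reported.

- **Knob:** I gripped the bar, turned it about 60° clockwise and let go. The wrist picture afterwards showed the pointer in line with the long zero mark. I did not get a clear view of the knob again after moving to the bolt.
- **Bolt:** I went down into the gap and closed on two flats of the hex head. The fingers stopped at 18.2 mm on the 19 mm head, with the grasp point roughly 1 mm from my measured bolt centre. Two wrist pictures about 1 s apart looked the same, so I took the bolt to be standing still. Grip force cannot be read directly; the gripper's set force is about 60 N, above the 8 N needed.
- **Other objects:** The scene picture shows the donabe, bowls and ladle where they were, judged by eye only. Wrist force stayed within about 17 N in the readings taken at the end of each move.
- **Disagreement:** The two fixed cameras differed by about 8 mm on the stove's position, and the pictures showed some lens distortion. I worked from near-centre wrist-camera measurements instead, which matched the known sizes to about 2 mm at the knob and bolt.

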